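# Clip the template to the slate

### The job

Take the spring clamp off its rack and clip it over the top edge of the leaning slate so that it pins the template to the slate: one jaw behind the slate, the other on the template, both pads wholly past the edge and within the template's width, the clamp in line with the slate's lean. Leave the template standing where it is and do not push the other things on the bench about.

Things in the scene. Friction and masses are not known exactly. Their poses are not given: they have to be found in the camera images.
- clamp: Steel spring clamp like a big clothes peg, 133 mm long, 30 wide, 0.15 kg, at first clipped handles up on the rack's strip, which reaches 35 mm into its jaws. Origin midway between the jaw tips; z from tips to handle ends, x across the jaws towards the moving half, y along the hinge (at z = 60). An edge in the jaws can reach up to z = 53, where the hinge pin begins
- jaw (a joint): Clamp hinge, rad: 0 when the pads are parallel, 12 mm apart (as on the rack, or on slate plus template); 0.36 fully open, -0.23 shut. Sprung shut: pads press with about 11 N on a 12 mm edge. Pinching the handles to the stop takes about 20 N at the pinch point (40 N holds it safely) and opens the pads to about 28 mm, evenly either side of the fingers' middle
- clamp_grip (a point): Pinch point midway between the handles, clamp z = 112. The handles run from z = 60 to 133 and at rest spread upward, 10 degrees each: over their outer faces (pinched along clamp x) 51 mm at this point, 58 at the ends; pinched to the stop, parallel and 32 apart
- clamp_mouth (a point): Point midway between the centres of the two rubber jaw pads when they are 12 mm apart, clamp z = 10. Pads are 20 mm long (clamp z 0 to 20) and 30 wide
- rack: Wooden clamp rack, fixed: foot 90 x 170 x 20 mm tall with an upright strip 12 thick (x), 170 long (y), top at 85 mm. Origin under its middle, z up
- slate: Dark slate 220 mm wide, 160 high, 8 thick, fixed on a wooden easel, leaning 32 degrees from vertical, top edge towards the robot, face up and away from it. Origin mid top edge (180 above the bench), halfway through slate plus template (12 together); x out of the face, y along the edge, z up the slate. Back at x = -6, face at x = 2; back free for 85 below the edge
- template: Brown hardboard template with a window, 110 mm wide, 157 high, 4 thick, 0.12 kg, standing loose on the easel's ledge, leaning flat on the slate's face, narrower than it. Origin in the middle of its top edge, about 3 mm below the slate's edge; axes as the slate's. Solid strip above the window: 55 high
- cup: bystander: white ceramic cup, 72 wide, 90 tall (mm), loose; origin at the centre of its underside
- tape: bystander: roll of masking tape lying flat, 100 across, 30 tall (mm), loose; origin at the centre of its underside
- bottle: bystander: amber bottle, 60 across, 140 tall (mm), loose; origin at the centre of its underside
- jar: bystander: glass jar with steel lid, 60 across, 80 tall (mm), loose; origin at the centre of its underside
- offcut: bystander: marble offcut, 90 x 60 x 35 tall (mm), loose; origin at the centre of its underside
- brush: bystander: brush lying flat, its length along x (mm), loose; origin under its middle

How it is judged:
By the outcome, as a careful person would: the job done as asked, in the order asked, and still so for the second after the job is handed in, with the robot touching nothing.
It also fails if it takes over 40 s, if anything falls off the work surface, if the arm or the gripper's body presses on something with over 40 N, if the wrist force passes 120 N, or if a joint passes its speed limit or range.

### The arm

A 7-joint arm with a two-finger parallel gripper is mounted at the origin on the work surface. World frame = base frame: x ahead of the robot, y to its left, z up, the work surface at z = 0. Lengths are in m, angles in rad, forces in N, time in s.
With the tool pointing down it reaches from about 0.425 to 0.925 m from the base axis. Payload 6.8 kg.
Tool frame: the origin (TCP) lies at the very end of the fingers, on their centre line; the grasp point (between the pads) lies bot.grip_depth behind it (bot.grip_depth is the distance from the TCP to the grasp point, in m); z points along the fingers, y is the line along which they close (so a half turn about z gives the same grasp; the last joint's range is limited). The gripper opens to 85 mm and grips with 20 to 120 N. Pads are 22 mm wide; open, the fingers measure 114 mm over their backs; the gripper's body (76 mm by 85 mm) begins 54 mm behind the grasp point. The pads swing forward as they close: fully open they stand 13 mm farther back than shut.
Start: joints at [-0.108, 0.477, 0.022, 1.555, -0.011, 1.109, -0.083], TCP at [0.675, 0, 0.231] pointing down, gripper open.
Joint ranges: [-2.96, 2.96], [-0.34, 2.1], [-1.41, 1.46], [0.24, 2.44], [-1.37, 4.51], [0.17, 1.92], [-2.96, 2.96]. Speed limits (rad/s): [2.39, 2.39, 3.14, 3.14, 3.14, 3.14, 3.14].

### API

Orientations are given as a unit quaternion [w, x, y, z].
In Python, from station import bot gives the robot as it stands.
- The arm moves only by the tool send_rows, never from a script. Its arguments are lists of equal length, an entry for each row: "slide": the shift along the tool's x, y, z in mm, a list of three; "roll": the turn about the tool's z in degrees; "claw": the opening, from 0 (shut) to 1 (fully open). A call has exactly 8 rows; each row is the pose to reach, as a shift and turn from the pose commanded when the call began, along the tool's axes at that moment; what a row does not reach only later rows make up. A row lasts 1/12 s, in which the tool goes at most 41.7 mm and 7.16 degrees, less where a joint would pass 70% of its speed; a pose out of reach is approached as far as the arm can. A call with a gripper value outside its range is refused whole. The fingers move at their own pace and stop on an object; "force" is the grip in N (left out, the last holds). Time passes only in rows, so rows that repeat a pose let the fingers close, or fill a call up. It gives the time, the measured TCP pose, the force, the opening and the grip force at its end, in the units of the state.
- bot.get_obs(): the state, without advancing time (a new reading comes with each control period).
- bot.read_camera(name): name is "scene" or "side" or "wrist"; returns the picture (480x640x3 uint8, red, green, blue); there is no depth.
- bot.camera_model(name): a dict with "camera_matrix" (3x3 intrinsics, pixels), "D" ([k1, k2, p1, p2, k3] as OpenCV has them; the pictures are not rectified), "camera_from_world" (4x4, takes a point from world to camera coordinates). Camera axes: x right, y down, z forward; pixel columns grow to the right and rows downward; lengths in m; the calibration is good to about 2 mm. A picture is of the moment at which its call begins: read the wrist's pose just before it. camera_model takes no time and is no camera call; for the wrist camera it gives the pose at the moment of the call.
- bot.hand_in(): hands the job in; it is judged then, once.
The state is a dict: "t": time; "q": joint angles; "joint_vel": joint speeds; "joint_torque": joint torques, N m; "eef_pos": TCP position; "tool_rot": TCP orientation; "contact_force": force on the tool from outside, world axes, zero at the start; "torque": the same for the moment, N m; "gripper_width": opening from 0.0 (shut) to 1.0 (fully open); "grasp_force": force on a finger pad.
Only numpy, scipy, OpenCV 4.12 (cv2) and the standard library are available. Lean on these libraries where they do the work, as an engineer would, in place of code of your own. Each camera call takes 0.05 s, during which the arm holds its last target. There are 200 camera calls.

## Working session

There is one attempt and no reset: what is moved stays moved. The work goes in short steps, Python scripts to look and compute and a tool call to move; the robot and the scene stay as the last step left them, time stands still between calls to the robot, and variables do not carry over. Pictures are saved under pics/ and viewed, at most 10 in all, crops included, and the job is handed in when it is done.

Besides the shell and the picture viewer there is one more tool, called in YAML: its name, and indented under it one key for each argument. send_rows: Moves the arm, as the interface text tells. Its arguments: {"type":"object","properties":{"slide":{"type":"array","items":{"type":"array","items":{"type":"number"}}},"roll":{"type":"array","items":{"type":"number"}},"claw":{"type":"array","items":{"type":"number"}},"force":{"type":"number"}},"required":["slide","roll","claw"]}

```bash
mkdir -p pics; python3 - <<'E'
from station import bot
import cv2,numpy as np
o=bot.get_obs();print({k:np.round(v,3) for k,v in o.items()},bot.grip_depth)
for n in("scene","side","wrist"):
    cv2.imwrite(f"pics/{n}0.png",bot.read_camera(n)[:,:,::-1]); m=bot.camera_model(n);print(n,np.round(m["camera_matrix"],1).tolist(),np.round(m["D"],3),np.round(m["camera_from_world"],3).tolist())
E
```

```text
{'t': np.float64(0.0), 'q': array([-0.108,  0.478,  0.022,  1.556, -0.012,  1.109, -0.083]), 'joint_vel': array([ 0.   ,  0.001,  0.002, -0.002, -0.001,  0.002, -0.   ]), 'joint_torque': array([-1.0000e-03, -5.9644e+01,  1.6080e+00, -2.8119e+01,  1.2000e-02,
        9.0000e-03,  0.0000e+00]), 'eef_pos': array([ 0.674, -0.   ,  0.23 ]), 'tool_rot': array([-0.001,  0.707,  0.707, -0.001]), 'contact_force': array([-0.451, -0.374, -0.322]), 'torque': array([ 0.   , -0.008, -0.007]), 'grasp_force': np.float64(0.0), 'gripper_width': np.float64(1.0)} 0.0187
scene [[516.4, 0.0, 330.0], [0.0, 516.4, 232.1], [0.0, 0.0, 1.0]] [-0.059  0.     0.     0.     0.   ] [[-0.374, 0.927, 0.012, 0.214], [0.79, 0.325, -0.52, -0.404], [-0.486, -0.185, -0.854, 1.656], [0.0, 0.0, 0.0, 1.0]]
side [[551.0, 0.0, 321.6], [0.0, 551.0, 252.1], [0.0, 0.0, 1.0]] [-0.09  0.    0.    0.    0.  ] [[-0.975, -0.221, 0.011, 0.564], [-0.153, 0.64, -0.753, 0.175], [0.159, -0.736, -0.658, 1.278], [0.0, 0.0, 0.0, 1.0]]
wrist [[427.6, 0.0, 319.9], [0.0, 427.6, 232.5], [0.0, 0.0, 1.0]] [-0.101  0.     0.     0.     0.   ] [[1.0, -0.001, -0.001, -0.675], [-0.0, -0.959, 0.285, -0.036], [-0.002, -0.285, -0.959, 0.379], [0.0, 0.0, 0.0, 1.0]]
```

View pics/scene0.png

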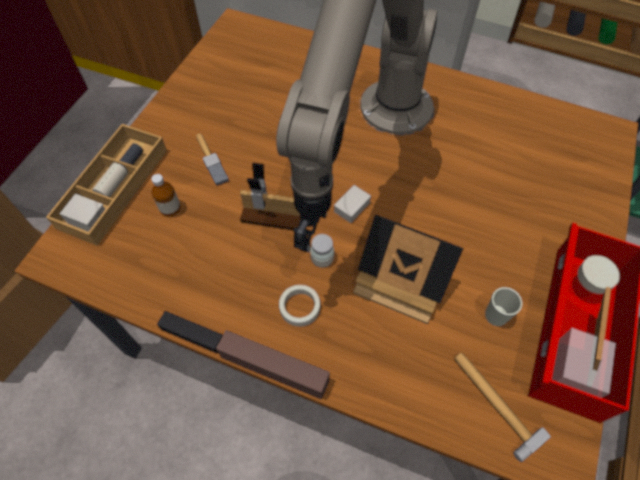

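View pics/side0.png

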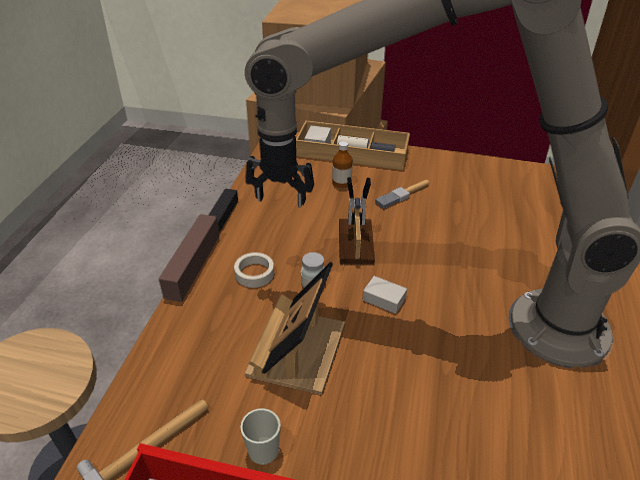

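The rack with the clamp is at scene (270,205) and side (357,225). The slate is at scene (408,262) and side (298,315). Next I'll enlarge both in each view.

```bash
python3 - <<'E'
import cv2
for n,(x,y,w,h) in {"s_rack":("scene",225,155,100,75),"s_slate":("scene",350,210,120,90),"d_rack":("side",320,170,80,100),"d_slate":("side",240,250,120,90)}.items() if 0 else []: pass
def c(src,x,y,w,h,s,dst): cv2.imwrite(dst,cv2.resize(cv2.imread(src)[y:y+h,x:x+w],None,fx=s,fy=s,interpolation=cv2.INTER_CUBIC))
c("pics/scene0.png",230,155,240,160,3.333,"pics/c_scene.png")
c("pics/side0.png",240,165,160,120*2-20,2.7,"pics/c_side.png")
E
```

```text
(no output)
```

View pics/c_scene.png

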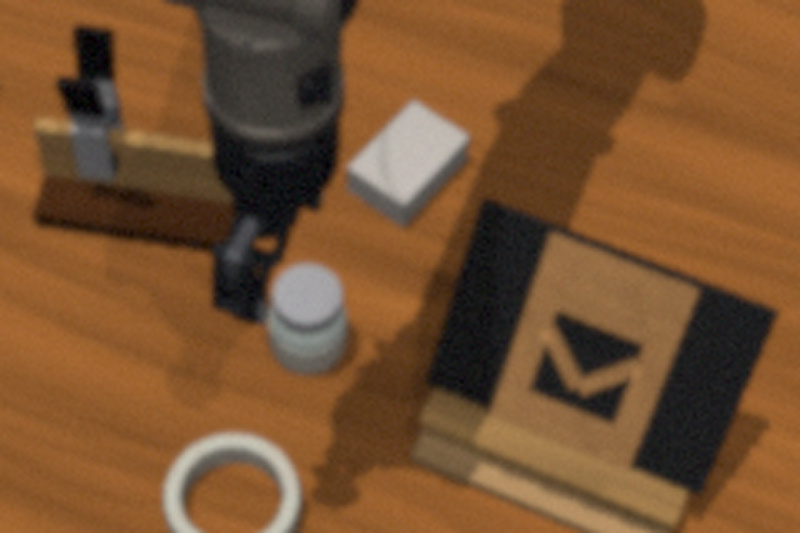

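View pics/c_side.png

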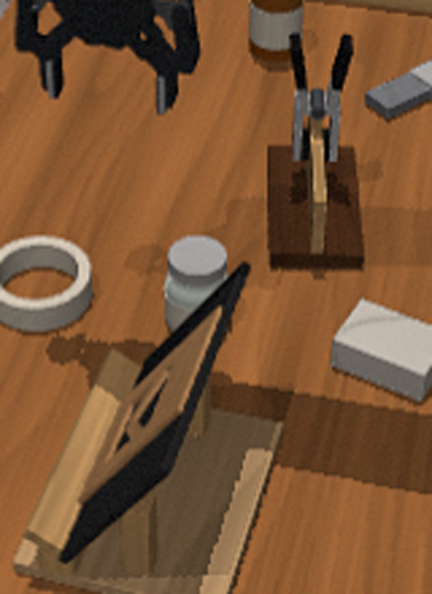

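View pics/wrist0.png

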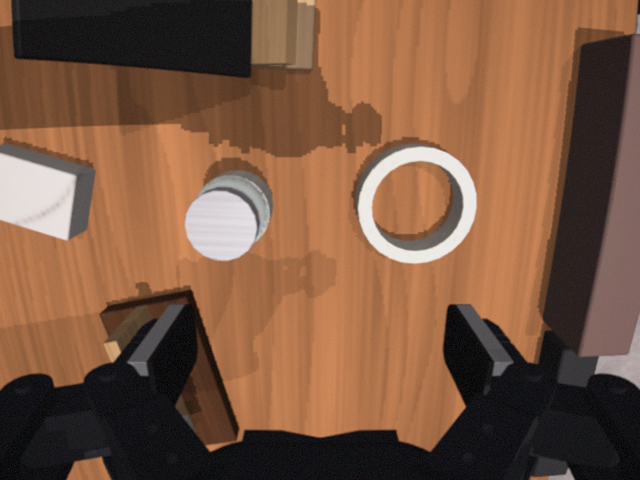

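```bash
cat >h.py <<'E'
import numpy as np,cv2
from station import bot
def ray(n,p,m=None):
    m=m or bot.camera_model(n);K,D,T=[np.array(m[k],float) for k in("camera_matrix","D","camera_from_world")]
    u=cv2.undistortPoints(np.array([[p]],float),K,D)[0,0];R=T[:3,:3];return -R.T@T[:3,3],R.T@np.r_[u,1]
def plane(n,p,z,m=None):
    c,d=ray(n,p,m);return c+d*(z-c[2])/d[2]
def tri(*rays):
    A=0;b=0
    for c,d in rays:
        d=d/np.linalg.norm(d);P=np.eye(3)-np.outer(d,d);A=A+P;b=b+P@c
    x=np.linalg.solve(A,b);return x,[round(1e3*np.linalg.norm(np.cross(x-c,d/np.linalg.norm(d))),1) for c,d in rays]
def proj(n,X,m=None):
    m=m or bot.camera_model(n);T=np.array(m["camera_from_world"])
    return cv2.projectPoints(np.array(X,float).reshape(-1,1,3),cv2.Rodrigues(T[:3,:3])[0],T[:3,3],np.array(m["camera_matrix"]),np.array(m["D"],float))[0][:,0]
E
python3 - <<'E'
from h import *
s=lambda x,y:(230+x/3.3333,155+y/3.3333)
d=lambda x,y:(240+x/2.7,165+y/2.7)
for a,b in [((80,82),(296,38)),((95,30),(347,40))]: print("handle",tri(ray("scene",s(*a)),ray("side",d(*b))))
# rack: strip top ends: left end of strip top scene (37,120); side near end top (318,180)?
print("strip top left",plane("scene",s(37,122),.085),plane("scene",s(212,145),.085))
print("foot corner",plane("scene",s(37,220),.0),plane("scene",s(225,247),0))
print("side foot top corners",[plane("side",d(*p),.02) for p in((268,147),(356,147),(272,257),(362,257))])
cs=[s(485,200),s(775,312)]
P=[plane("scene",p,.18) for p in cs];print("slate",P,np.linalg.norm(P[1]-P[0]))
print("proj in side crop",[(proj("side",p)[0]-[240,165])*2.7 for p in P])
T=[plane("scene",s(*p),.18) for p in((550,232),(703,290))];print("templ",T,np.linalg.norm(T[1]-T[0]))
print("slate tri",tri(ray("scene",cs[0]),ray("side",d(247,265))))
E
```

```text
handle (array([ 0.55583803, -0.21049097,  0.18609226]), [np.float64(1.7), np.float64(1.7)])
handle (array([ 0.50814848, -0.22144982,  0.18520386]), [np.float64(0.6), np.float64(0.6)])
strip top left [ 0.54191752 -0.26786309  0.085     ] [ 0.50923443 -0.12972593  0.085     ]
foot corner [ 0.58055599 -0.26087626  0.        ] [ 0.54534693 -0.10641534  0.        ]
side foot top corners [array([ 0.58487036, -0.25360719,  0.02      ]), array([ 0.49578827, -0.27513757,  0.02      ]), array([ 0.54754091, -0.08709221,  0.02      ]), array([ 0.46397928, -0.10700362,  0.02      ])]
slate [array([0.53793441, 0.10016755, 0.18      ]), array([0.54845837, 0.31518264, 0.18      ])] 0.2152724844612925
proj in side crop [array([244.38424642, 262.7828851 ]), array([163.64481349, 466.01404503])]
templ [array([0.54585091, 0.15139527, 0.18      ]), array([0.55045029, 0.26431979, 0.18      ])] 0.11301814514490977
slate tri (array([0.53604034, 0.0996746 , 0.17741384]), [np.float64(0.2), np.float64(0.2)])
```

The scene crop shows the handle ends at (95,30) and (80,82), and the slate's top corners at (485,200) and (775,312). In the side crop the handle ends are at (296,38) and (347,40). That gives:
- **Clamp:** at about (0.531, -0.216), yaw +13°.
- **Slate:** top edge from (0.537, 0.100) to (0.548, 0.315), yaw about -3°.

I'll move above the clamp.

send_rows:
  slide:
    - [-27, -18, 0]
    - [-60, -40, 0]
    - [-93, -62, 0]
    - [-126, -84, 0]
    - [-160, -106, 0]
    - [-190, -126, 0]
    - [-210, -139, 0]
    - [-216, -143, 0]
  roll: [-2, -4, -7, -9, -11, -13, -13, -13]
  claw: [1, 1, 1, 1, 1, 1, 1, 1]
  force: 40

```text
t: 0.82
eef_pos: [0.5286, -0.2211, 0.2313]
tool_rot: [-0.0, 0.625, 0.78, -0.001]
contact_force: [-0.4, -0.2, -0.0]
gripper_width: 1.005
grasp_force: 0.0
```

```bash
cat >st.py <<'E'
from h import *
o=bot.get_obs();print(o["t"],np.round(o["eef_pos"],4),np.round(o["tool_rot"],3),o["gripper_width"],o["grasp_force"],np.round(o["contact_force"],1))
w,x,y,z=o["tool_rot"];from scipy.spatial.transform import Rotation as R
M=R.from_quat([x,y,z,w]).as_matrix();print(np.round(M,3).tolist())
E
python3 - <<'E'
from st import *
m=bot.camera_model("wrist");cv2.imwrite("pics/w1.png",bot.read_camera("wrist")[:,:,::-1])
p=np.array([.531,-.216,.183]);print(proj("wrist",[p,o["eef_pos"]],m));np.save("w1.npy",m,allow_pickle=True)
E
```

```text
0.8167 [ 0.5286 -0.2211  0.2313] [-0.     0.625  0.78  -0.001] 1.0045857563195761 0.0 [-0.4 -0.2 -0. ]
[[-0.218, 0.976, -0.002], [0.976, 0.218, -0.002], [-0.001, -0.002, -1.0]]
[[324.84794922 256.57350015]
 [316.72711122 312.34021706]]
```

View pics/w1.png

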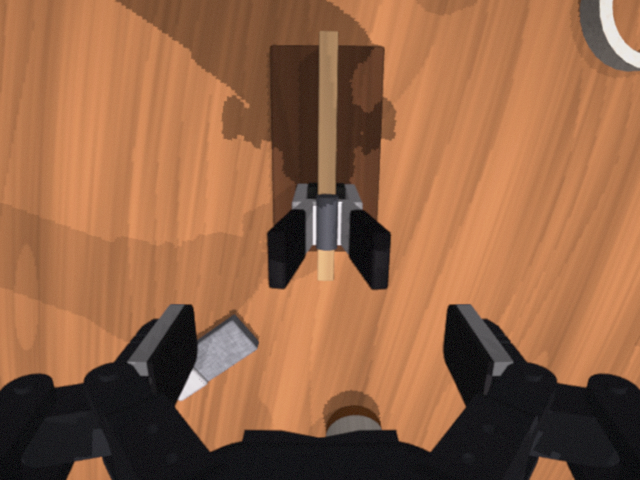

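```bash
python3 - <<'E'
from st import *
m=np.load("w1.npy",allow_pickle=True).item()
P=plane("wrist",(328.5,262),.183,m);print(P,M.T@(P-o["eef_pos"])*1e3)
a,b=[plane("wrist",p,.183,m) for p in((268,262),(389,262))];print(np.linalg.norm(a-b))
print([M.T@(plane("wrist",p,.085,m)-o["eef_pos"])*1e3 for p in((328,110),(326,270))])
E
```

```text
0.8667 [ 0.5293 -0.2202  0.2313] [-0.     0.625  0.781 -0.001] 1.0019930057810642 0.0 [-0.8 -0.1 -0.4]
[[-0.219, 0.976, -0.001], [0.976, 0.219, -0.001], [-0.001, -0.001, -1.0]]
[ 0.53329659 -0.21829175  0.183     ] [ 1.05386225  4.36026623 48.26668761]
0.05757830100378279
[array([ 70.09280121,   5.62547332, 146.18975189]), array([-41.77874671,   4.59466133, 146.3132036 ])]
```

send_rows:
  slide:
    - [-2.5, 1.5, 0]
    - [-2.5, 1.5, 10]
    - [-2.5, 1.5, 30]
    - [-2.5, 1.5, 50]
    - [-2.5, 1.5, 70]
    - [-2.5, 1.5, 83]
    - [-2.5, 1.5, 87]
    - [-2.5, 1.5, 87]
  roll: [0, 0, 0, 0, 0, 0, 0, 0]
  claw: [1, 1, 1, 1, 1, 1, 1, 1]
  force: 45

```text
t: 1.53
eef_pos: [0.5341, -0.216, 0.1425]
tool_rot: [-0.002, 0.621, 0.783, -0.0]
contact_force: [-0.1, -0.2, 0.0]
gripper_width: 1.001
grasp_force: 0.0
```

send_rows:
  slide:
    - [0, 0, 0]
    - [0, 0, 0]
    - [0, 0, 0]
    - [0, 0, 0]
    - [0, 0, 0]
    - [0, 0, 0]
    - [0, 0, 0]
    - [0, 0, 0]
  roll: [0, 0, 0, 0, 0, 0, 0, 0]
  claw: [0.8, 0.7, 0.6, 0.5, 0.4, 0.3, 0.2, 0.1]
  force: 45

```text
t: 2.2
eef_pos: [0.534, -0.2181, 0.1443]
tool_rot: [0.0, 0.623, 0.783, 0.0]
contact_force: [0.6, 0.7, -0.8]
gripper_width: 0.355
grasp_force: 48.7
```

send_rows:
  slide:
    - [0, 0, 0]
    - [0, 0, 0]
    - [0, 0, 0]
    - [0, 0, 0]
    - [0, 0, 0]
    - [0, 0, 0]
    - [0, 0, 0]
    - [0, 0, 0]
  roll: [0, 0, 0, 0, 0, 0, 0, 0]
  claw: [0, 0, 0, 0, 0, 0, 0, 0]
  force: 45

```text
t: 2.87
eef_pos: [0.534, -0.2181, 0.1443]
tool_rot: [0.0, 0.623, 0.783, 0.0]
contact_force: [-0.1, 0.5, -1.6]
gripper_width: 0.351
grasp_force: 48.7
```

Pinched to the stop, so I'll lift it straight up and carry it across.

send_rows:
  slide:
    - [0, 0, -8]
    - [0, 0, -25]
    - [0, 0, -50]
    - [0, 0, -80]
    - [0, 0, -110]
    - [0, 0, -140]
    - [0, 0, -165]
    - [0, 0, -180]
  roll: [0, 0, 0, 0, 0, 0, 0, 0]
  claw: [0, 0, 0, 0, 0, 0, 0, 0]
  force: 45

```text
t: 3.53
eef_pos: [0.5349, -0.2185, 0.3285]
tool_rot: [0.002, 0.623, 0.783, 0.001]
contact_force: [0.8, -0.0, -0.9]
gripper_width: 0.354
grasp_force: 48.7
```

send_rows:
  slide:
    - [15, 4, 0]
    - [40, 11, 0]
    - [70, 19, 0]
    - [102, 28, 0]
    - [134, 37, 0]
    - [166, 46, 0]
    - [195, 54, 0]
    - [220, 61, 0]
  roll: [0, 2, 4, 6, 8, 10, 12, 13]
  claw: [0, 0, 0, 0, 0, 0, 0, 0]
  force: 45

```text
t: 4.2
eef_pos: [0.5437, 0.0126, 0.3251]
tool_rot: [0.0, 0.707, 0.707, 0.0]
contact_force: [0.5, -0.2, -0.9]
gripper_width: 0.357
grasp_force: 48.7
```

```bash
python3 st.py
```

```text
4.2 [0.5437 0.0126 0.3251] [0.    0.707 0.707 0.   ] 0.35711732909306526 48.668044209480286 [ 0.5 -0.2 -0.9]
[[0.0, 1.0, 0.001], [1.0, -0.0, 0.001], [0.001, 0.001, -1.0]]
```

send_rows:
  slide:
    - [30, 1, 0]
    - [60, 2, 0]
    - [92, 4, 0]
    - [125, 5, 0]
    - [155, 7, 0]
    - [178, 8, 0]
    - [192, 9, 0]
    - [198, 9, 0]
  roll: [0, 1, 2, 2.5, 2.5, 2.5, 2.5, 2.5]
  claw: [0, 0, 0, 0, 0, 0, 0, 0]
  force: 45

```text
t: 4.87
eef_pos: [0.5525, 0.2105, 0.3246]
tool_rot: [-0.0, 0.721, 0.693, 0.0]
contact_force: [-0.3, -0.2, -2.2]
gripper_width: 0.355
grasp_force: 48.7
```

```bash
python3 - <<'E'
from h import *
a={}
for n in("wrist","side"):
    m=bot.camera_model(n);a[n]=m;im=bot.read_camera(n);cv2.imwrite(f"pics/{n}2.png",im[:,:,::-1])
np.save("m2.npy",a,allow_pickle=True)
import st
w=cv2.imread("pics/wrist2.png");w=cv2.resize(w,(600,450))
s=cv2.resize(cv2.imread("pics/side2.png")[100:400,220:420],None,fx=2,fy=2,interpolation=cv2.INTER_CUBIC)
out=np.zeros((600,800,3),np.uint8);out[:450,:400]=cv2.resize(w,(400,300))[0:300].repeat(1,0)[:300] if 0 else 0
out[:600,400:]=s;out[:300,:400]=cv2.resize(w,(400,300));cv2.imwrite("pics/m2.png",out)
E
```

```text
4.9667 [0.5529 0.2081 0.3244] [ 0.     0.722  0.692 -0.   ] 0.3550038793048337 48.672478795051575 [ 0.8 -0.7 -1.3]
[[0.043, 0.999, -0.0], [0.999, -0.043, -0.0], [-0.0, -0.0, -1.0]]
```

View pics/m2.png

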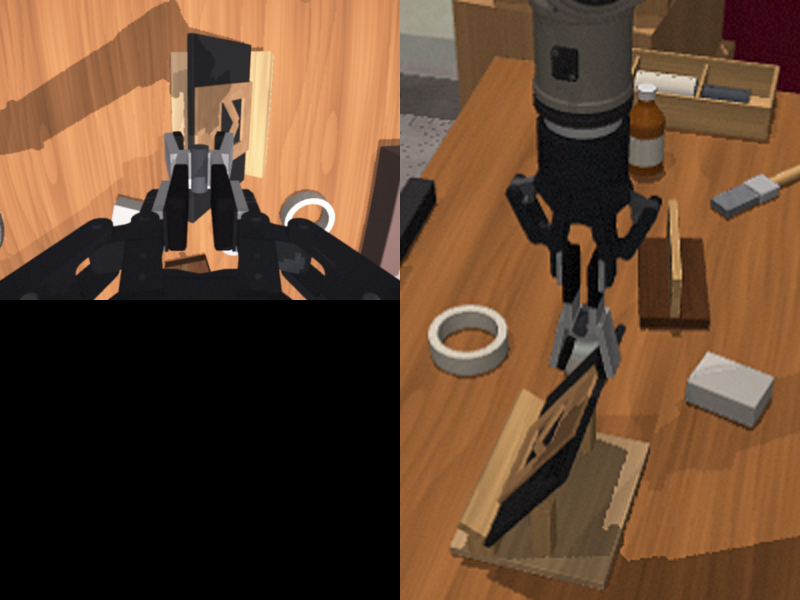

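The mosaic shows the clamp held upright with its jaws open. In the wrist part the slate's top edge runs near x≈190. I'll measure that edge and the clamp in the full-size images.

```bash
python3 - <<'E'
from st import *
m=np.load("m2.npy",allow_pickle=True).item()
g=cv2.GaussianBlur(cv2.imread("pics/wrist2.png",0),(3,3),0).astype(int)
for r in range(60,215,15):
    row=g[r,275:345];c=275+int(np.argmin(np.diff(row)));print(r,c,plane("wrist",(c+.5,r),.177,m["wrist"])[:2].round(4))
im=cv2.imread("pics/wrist2.png")[20:270,230:430];cv2.imwrite("pics/c_w2.png",cv2.resize(im,None,fx=2.4,fy=2.4,interpolation=cv2.INTER_CUBIC))
E
```

```text
4.9667 [0.5529 0.2081 0.3244] [ 0.     0.722  0.692 -0.   ] 0.3550038793048337 48.672478795051575 [ 0.8 -0.7 -1.3]
[[0.043, 0.999, -0.0], [0.999, -0.043, -0.0], [-0.0, -0.0, -1.0]]
60 299 [0.5447 0.3137]
75 299 [0.5442 0.3044]
90 299 [0.5438 0.295 ]
105 299 [0.5433 0.2855]
120 299 [0.5428 0.2758]
135 299 [0.5423 0.266 ]
150 299 [0.5417 0.2561]
165 294 [0.5378 0.2462]
180 299 [0.5406 0.2358]
195 299 [0.5401 0.2254]
210 299 [0.5395 0.2147]
```

View pics/c_w2.png

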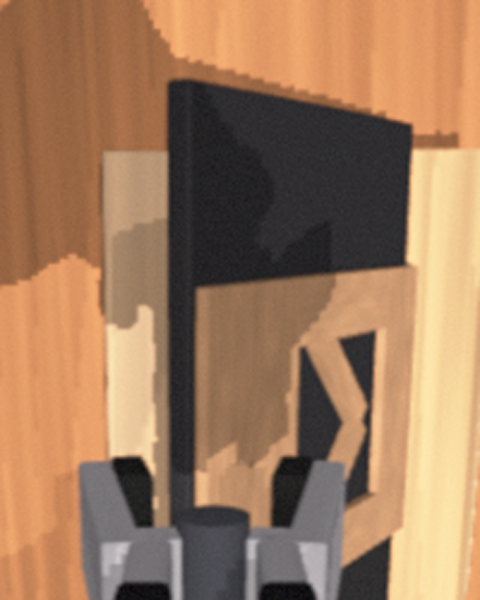

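send_rows:
  slide:
    - [0, -1.5, 8]
    - [0, -1.5, 20]
    - [0, -1.5, 34]
    - [0, -1.5, 46]
    - [0, -1.5, 54]
    - [0, -1.5, 58]
    - [0, -1.5, 60]
    - [0, -1.5, 60]
  roll: [0, 0, 0, 0, 0, 0, 0, 0]
  claw: [0, 0, 0, 0, 0, 0, 0, 0]
  force: 45

```text
t: 5.63
eef_pos: [0.5515, 0.2078, 0.264]
tool_rot: [-0.0, 0.722, 0.691, -0.0]
contact_force: [-0.7, 0.6, -1.1]
gripper_width: 0.356
grasp_force: 48.7
```

```bash
python3 - <<'E'
from h import *
im=bot.read_camera("side");cv2.imwrite("pics/side3.png",im[:,:,::-1])
cv2.imwrite("pics/c_s3.png",cv2.resize(im[200:340,250:370,::-1],None,fx=4.2,fy=4.2,interpolation=cv2.INTER_CUBIC))
import st
E
```

```text
5.6833 [0.5517 0.2081 0.2645] [0.    0.722 0.691 0.   ] 0.3548317335859193 48.68872404098511 [-0.  -0.3 -1.2]
[[0.044, 0.999, 0.0], [0.999, -0.044, 0.0], [0.0, 0.0, -1.0]]
```

View pics/c_s3.png

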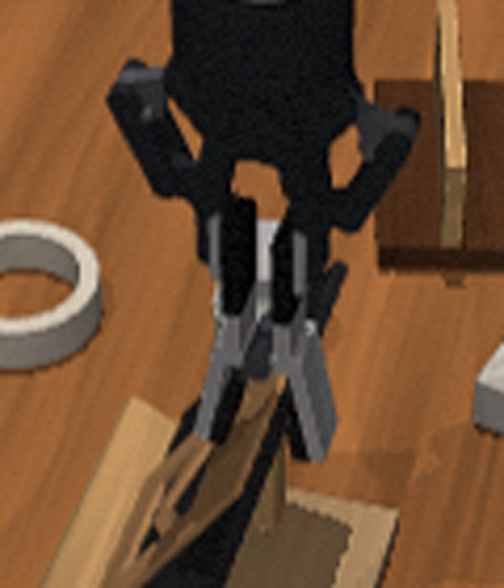

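The far jaw tip is at crop (212,440), beside the template face, and the near jaw is behind the slate at (318,455). Nothing is touching, so I'll go a little deeper.

send_rows:
  slide:
    - [0, 0, 2]
    - [0, 0, 4]
    - [0, 0, 6]
    - [0, 0, 8]
    - [0, 0, 8]
    - [0, 0, 8]
    - [0, 0, 8]
    - [0, 0, 8]
  roll: [0, 0, 0, 0, 0, 0, 0, 0]
  claw: [0, 0, 0, 0, 0, 0, 0, 0]
  force: 45

```text
t: 6.35
eef_pos: [0.5516, 0.2081, 0.2564]
tool_rot: [0.0, 0.722, 0.692, 0.0]
contact_force: [-0.3, 1.0, -1.8]
gripper_width: 0.354
grasp_force: 48.7
```

send_rows:
  slide:
    - [0, 0, 2]
    - [0, 0, 4]
    - [0, 0, 5]
    - [0, 0, 6]
    - [0, 0, 6]
    - [0, 0, 6]
    - [0, 0, 6]
    - [0, 0, 6]
  roll: [0, 0, 0, 0, 0, 0, 0, 0]
  claw: [0, 0, 0, 0, 0, 0, 0, 0]
  force: 45

```text
t: 7.02
eef_pos: [0.5527, 0.2082, 0.2511]
tool_rot: [0.001, 0.722, 0.691, 0.001]
contact_force: [5.0, -0.3, 2.6]
gripper_width: 0.357
grasp_force: 48.3
```

send_rows:
  slide:
    - [0, -1, 0]
    - [0, -2, 0]
    - [0, -2, 1]
    - [0, -3, 2]
    - [0, -3, 2]
    - [0, -3, 2]
    - [0, -3, 2]
    - [0, -3, 2]
  roll: [0, 0, 0, 0, 0, 0, 0, 0]
  claw: [0, 0, 0, 0, 0, 0, 0, 0]
  force: 45

```text
t: 7.68
eef_pos: [0.5517, 0.2084, 0.2508]
tool_rot: [0.002, 0.723, 0.691, 0.003]
contact_force: [6.9, -0.6, 9.2]
gripper_width: 0.353
grasp_force: 48.2
```

The far jaw rests on the template. Next I'll ease the grip open while following the lean toward the robot.

send_rows:
  slide:
    - [0, 0, 1]
    - [0, -4, 3]
    - [0, -8, 5]
    - [0, -13, 7]
    - [0, -18, 8]
    - [0, -24, 9]
    - [0, -30, 10]
    - [0, -35, 10]
  roll: [0, 0, 0, 0, 0, 0, 0, 0]
  claw: [0.42, 0.48, 0.54, 0.6, 0.66, 0.72, 0.78, 0.85]
  force: 45

```text
t: 8.35
eef_pos: [0.512, 0.2097, 0.2377]
tool_rot: [-0.0, 0.722, 0.692, -0.001]
contact_force: [0.9, 0.2, 0.6]
gripper_width: 0.852
grasp_force: 0.0
```

```bash
python3 - <<'E'
from h import *
im=bot.read_camera("side");cv2.imwrite("pics/side4.png",im[:,:,::-1])
im2=bot.read_camera("scene");cv2.imwrite("pics/scene4.png",im2[:,:,::-1])
a=cv2.resize(im[160:360,240:373,::-1],(399,600),interpolation=cv2.INTER_CUBIC);b=cv2.resize(im2[170:320,350:450,::-1],(400,600),interpolation=cv2.INTER_CUBIC)
cv2.imwrite("pics/m4.png",np.hstack([a,b]))
E
```

send_rows:
  slide:
    - [0, -6, 0]
    - [0, -12, 0]
    - [0, -17, 0]
    - [0, -20, -4]
    - [0, -22, -8]
    - [0, -24, -12]
    - [0, -26, -12]
    - [0, -28, -12]
  roll: [0, 0, 0, 0, 0, 0, 0, 0]
  claw: [0.95, 1, 1, 1, 1, 1, 1, 1]
  force: 45

```text
t: 9.12
eef_pos: [0.4857, 0.2111, 0.2508]
tool_rot: [0.0, 0.722, 0.691, 0.001]
contact_force: [-0.3, 0.8, 0.2]
gripper_width: 1.001
grasp_force: 0.0
```

send_rows:
  slide:
    - [0, 0, -5]
    - [0, 0, -15]
    - [0, 0, -30]
    - [0, 0, -50]
    - [0, 0, -75]
    - [0, -10, -100]
    - [0, -20, -115]
    - [0, -20, -120]
  roll: [0, 0, 0, 0, 0, 0, 0, 0]
  claw: [1, 1, 1, 1, 1, 1, 1, 1]

```text
t: 9.78
eef_pos: [0.4654, 0.2129, 0.3742]
tool_rot: [0.001, 0.722, 0.692, 0.003]
contact_force: [0.9, -0.4, 0.3]
gripper_width: 0.997
grasp_force: 0.0
```

send_rows:
  slide:
    - [-30, 0, 0]
    - [-60, 0, 0]
    - [-90, 0, 0]
    - [-120, 0, 0]
    - [-140, 0, 0]
    - [-150, 0, 0]
    - [-150, 0, 0]
    - [-150, 0, 0]
  roll: [0, 0, 0, 0, 0, 0, 0, 0]
  claw: [1, 1, 1, 1, 1, 1, 1, 1]

```text
t: 10.45
eef_pos: [0.4592, 0.0626, 0.3702]
tool_rot: [-0.0, 0.722, 0.691, 0.0]
contact_force: [-0.5, 0.8, 0.3]
gripper_width: 0.997
grasp_force: 0.0
```

```bash
python3 - <<'E'
from h import *
im=bot.read_camera("side");cv2.imwrite("pics/side5.png",im[:,:,::-1])
im2=bot.read_camera("scene");cv2.imwrite("pics/scene5.png",im2[:,:,::-1])
a=cv2.resize(im[190:340,260:360,::-1],(400,600),interpolation=cv2.INTER_CUBIC);b=cv2.resize(im2[170:320,360:460,::-1],(400,600),interpolation=cv2.INTER_CUBIC)
cv2.imwrite("pics/m5.png",np.hstack([a,b]))
# expected model: tip depth 28
r=np.radians(32);yaw=np.radians(-3)
ex=np.array([np.cos(r)*np.cos(yaw),np.cos(r)*np.sin(yaw),np.sin(r)]);ey=np.array([-np.sin(yaw),np.cos(yaw),0]);ez=np.cross(ex,ey)
O=np.array([.545,.208,.18])
L=lambda x,y,z:O+(x*ex+y*ey+z*ez)/1e3
for dep in(23,28,33):
  pts=[L(sx,y,133-dep) for sx in(-28,28) for y in(-15,15)]+[L(9,15,-dep),L(9,-15,-dep)]
  print(dep,"side",((proj("side",pts)-[260,190])*4).round().tolist(),"scene",((proj("scene",pts)-[360,170])*4+[400,0]).round().tolist())
E
```

```text
23 side [[400.0, 326.0], [385.0, 369.0], [304.0, 260.0], [287.0, 302.0], [176.0, 463.0], [193.0, 421.0]] scene [[678.0, 56.0], [728.0, 75.0], [660.0, 87.0], [712.0, 106.0], [642.0, 298.0], [593.0, 279.0]]
28 side [[394.0, 331.0], [379.0, 374.0], [298.0, 266.0], [281.0, 307.0], [171.0, 467.0], [188.0, 426.0]] scene [[676.0, 64.0], [725.0, 83.0], [657.0, 95.0], [709.0, 114.0], [639.0, 305.0], [591.0, 286.0]]
33 side [[388.0, 337.0], [373.0, 380.0], [292.0, 271.0], [276.0, 313.0], [166.0, 472.0], [184.0, 431.0]] scene [[673.0, 72.0], [723.0, 90.0], [654.0, 103.0], [706.0, 122.0], [636.0, 312.0], [588.0, 293.0]]
```

View pics/m5.png

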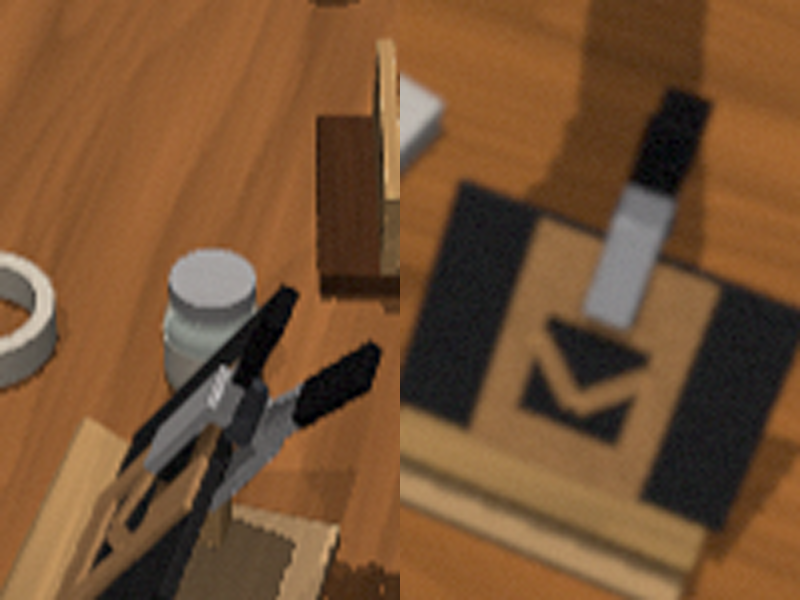

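The mosaic shows the clamp over the edge and leaning with the slate. Its far jaw tip is at (608,322) in the scene half and (148,467) in the side half. I'll work out the depth and tilt from those.

```bash
python3 - <<'E'
from h import *
r=np.radians(32);yaw=np.radians(-3)
ex=np.array([np.cos(r)*np.cos(yaw),np.cos(r)*np.sin(yaw),np.sin(r)]);ey=np.array([-np.sin(yaw),np.cos(yaw),0]);ez=np.cross(ex,ey)
O=np.array([.545,.208,.18]);B=np.array([ex,ey,ez])
S=lambda x,y:(360+(x-400)/4,170+y/4)
D=lambda x,y:(260+x/4,190+y/4)
for n,a,b in[("tip+y",(632,328),(150,467)),("handle end mid",(690,95),(290,292)),("slate corner",(462,182),None),]:
    if b:
        x,e=tri(ray("scene",S(*a)),ray("side",D(*b)));print(n,x.round(4),e,(B@(x-O)*1e3).round(1))
for n,a in(("tips",[(585,314),(632,328)]),("tmpl top",[(541,217),(720,288)]),("jaw/edge",[(608,235),(670,262)])):
    for p in a:
        c,d=ray("scene",S(*p));
        for X in(6,14):
            t=(X/1e3-ex@(c-O))/(ex@d);print(n,p,X,(B@(c+t*d-O)*1e3).round(1))
E
```

```text
tip+y [0.5805 0.2215 0.1566] [np.float64(1.6), np.float64(1.6)] [ 17.   15.4 -38.3]
handle end mid [0.5102 0.2134 0.2866] [np.float64(2.8), np.float64(2.8)] [ 26.8   3.6 109. ]
tips (585, 314) 6 [  6.  -12.7 -48.2]
tips (585, 314) 14 [ 14.  -12.1 -44. ]
tips (632, 328) 6 [  6.   15.9 -45.3]
tips (632, 328) 14 [ 14.   16.3 -41.2]
tmpl top (541, 217) 6 [  6.  -55.9   0.4]
tmpl top (541, 217) 14 [ 14.  -55.    4.2]
tmpl top (720, 288) 6 [ 6.  54.7 -0.3]
tmpl top (720, 288) 14 [14.  54.8  3.5]
jaw/edge (608, 235) 6 [  6.  -15.8   5.2]
jaw/edge (608, 235) 14 [ 14.  -15.2   9. ]
jaw/edge (670, 262) 6 [ 6.  22.9  3.5]
jaw/edge (670, 262) 14 [14.  23.2  7.3]
```

```bash
python3 - <<'E'
from h import *
r=np.radians(32);yaw=np.radians(-3)
ex=np.array([np.cos(r)*np.cos(yaw),np.cos(r)*np.sin(yaw),np.sin(r)]);ey=np.array([-np.sin(yaw),np.cos(yaw),0]);ez=np.cross(ex,ey)
O=np.array([.545,.208,.18]);B=np.array([ex,ey,ez])
for n,p in(("hinge",(250,412)),("slate far top corner?",(231,440)),("near jaw tip",(213,505)),("near handle end",(372,365)),("near handle end top",(374,343)),("far handle end",(282,290)),("far tip",(148,467))):
    c,d=ray("side",(260+p[0]/4,190+p[1]/4));
    for Y in(15,-15): t=(Y/1e3-ey@(c-O))/(ey@d);print(n,Y,(B@(c+t*d-O)*1e3).round(1))
E
```

```text
hinge 15 [ 1.7 15.  36.5]
hinge -15 [ -8.2 -15.    5.5]
slate far top corner? 15 [-2.1 15.  12.8]
slate far top corner? -15 [-12.1 -15.  -19.2]
near jaw tip 15 [-20.7  15.  -34.3]
near jaw tip -15 [-31.5 -15.  -68.3]
near handle end 15 [-22.3  15.  107.2]
near handle end -15 [-33.1 -15.   79.2]
near handle end top 15 [-15.   15.  119.3]
near handle end top -15 [-25.6 -15.   91.7]
far handle end 15 [ 33.6  15.  114.1]
far handle end -15 [ 25.1 -15.   86.4]
far tip 15 [ 17.5  15.  -37.3]
far tip -15 [  8.2 -15.  -71.4]
```

```bash
python3 -c "
from station import bot
print(bot.hand_in())"
```

```text
the job is handed in; nothing more can be done
None
```

I handed the job in: the clamp is clipped over the slate's top edge, pinning the template and leaning with the slate, but its jaw depth is uncertain — about 30 mm (readings 19–45 mm, about 23 mm needed); the gripper ended clear and contact forces stayed low.

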